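# Clamp a paint tin in the tumble mixer

## Robot

A 7-joint arm with a two-finger parallel gripper is mounted at the origin on the work surface. World frame = base frame: x ahead of the robot, y to its left, z up, the work surface at z = 0. Lengths are in m, angles in rad, forces in N, time in s.
With the tool pointing down it reaches from about 0.4 to 0.875 m from the base axis. Payload 19.3 kg.
Tool frame: the origin (TCP) lies between the finger pads; the fingertips stand 17 mm ahead of it and the grasp point (between the pads) lies 2 mm behind it; z points along the fingers, x is the direction in which the jaws open and shut, and the axes are right-handed (so a half turn about z gives the same grasp; the last joint's range is limited). The gripper opens to 85 mm and grips with 20 to 120 N. Pads are 22 mm wide; open, the fingers measure 114 mm over their backs; the gripper's body (76 mm by 85 mm) begins 54 mm behind the grasp point. The pads swing forward as they close: fully open they stand 13 mm farther back than shut.
Start: joints at [-1.337, 0.521, -0.036, 1.599, 0.021, 1.021, -0.113], TCP at [0.187, 0.596, 0.208] pointing down, gripper open.
Joint ranges: [-2.91, 2.91], [-0.3, 2.13], [-1.5, 1.42], [0.17, 2.43], [-1.26, 4.41], [0.16, 1.93], [-2.52, 2.52]. Speed limits (rad/s): [1.89, 1.89, 2.39, 2.39, 3.01, 3.01, 3.01].

## Interface

Orientations are given as [roll, pitch, yaw] about the fixed x, y, z axes, in that order (R = Rz(yaw) Ry(pitch) Rx(roll)).
In Python, from workcell import bot gives the robot as it stands. The module is installed in compiled form; this text tells all that it offers.
- The arm moves only by the tool arm_command, never from a script. Its argument "targets" is a list of rows, each a list of 6 numbers: the shift along the tool's x, y, z in mm, then the turn, a rotation vector about the tool's x, y, z in degrees. In form: [[x, y, z, wx, wy, wz], ...]. A call has 1 to 8 rows; each row shifts and turns the pose as measured when the row begins, along the tool's axes as they then stand; what a row does not reach is not made up. A row lasts 1/10 s, in which the tool goes at most 50 mm and 8.59 degrees, less where a joint would pass 70% of its speed; a pose out of reach is approached as far as the arm can. A call is refused whole if a number of a shift passes 50 or a number of a turn 8.59, either way. A call with a gripper value outside its range is refused whole. "grip" is the opening in per cent of the stroke, from 0 (shut) to 100 (fully open), set as the call begins (left out, the last holds). The fingers move at their own pace and stop on an object; "grip_force" is the grip in N (left out, the last holds). Time passes only in rows, so rows that do not move let the fingers close. It gives the time, the measured TCP pose, the force and the opening at its end, in the units of the state.
- bot.observe(): the state, without advancing time (a new reading comes with each control period).
- bot.grab_frame(name): name is "scene" or "top"; returns a dict with "color" (400x640x3 uint8, red, green, blue), "depth" (400x640 float32, m along the optical axis (not along the pixel's ray), 0 where there is no reading), "fov_y" (degrees; the focal length in pixels is half the picture's height over the tangent of half this angle, whatever the lens; pixels are square), "cx", "cy" (the principal point, pixels), "R" (3x3) and "t" (3): a world point X has camera coordinates R X + t. Camera axes: x right, y down, z forward; pixel columns grow to the right and rows downward; lengths in m; the calibration is good to about 2 mm. A picture is of the moment at which its call begins.
- bot.job_done(): hands the job in, once; it reports no verdict.
The state is a dict: "clock": time; "qpos": joint angles; "qd": joint speeds; "joint_efforts": joint torques, N m; "position": TCP position; "tool_rot": TCP orientation; "force": force on the tool from outside, world axes, zero at the start; "moment": the same for the moment, N m; "grip_width": finger opening in m.
Only numpy, scipy, OpenCV 4.12 (cv2) and the standard library are available. Lean on these libraries where they do the work, as an engineer would, in place of code of your own. Each camera call takes 0.05 s, during which the arm holds its last target. There are 200 camera calls.

## Task

Make the paint tin fast in the tumble mixer: push the sliding pressure plate up the cradle until the tin is held between the two plates with no gap, then tighten the orange clamping lever clockwise until it comes to its stop. The pressure plate stands in the lever's way, so lift the lever off its serrations, swing it back, let it drop in again and go on turning, as often as it takes. Leave the lever dropped in on its serrations and do not disturb the other things on the bench.

Things in the scene. Friction and masses are not known exactly. Their poses are not given: they have to be found in the camera images.
- mixer: Fixed tumble mixer. Frame = its tin cradle's bed (310 x 130 mm), parked leaning 30 deg: origin mid bed, 150 mm above the bench; x runs up the slope away from the robot (its level heading is the yaw), y level, z square to the bed. Blue head plate at the upper end, face at x = 110 mm, 110 wide, 100 high. Side cheeks (|y| 90 to 120 mm), motor (+y) and base are no higher than the bed.
- tin: White and red paint tin, 108 mm diameter, 130 long, 0.28 to 0.48 kg, lying in V-rails along the mixer's x, lid towards the pressure plate. Origin at its centre, 62 mm above the bed (its top 116 mm); x along its axis. It is home against the head plate at mixer x = 45 mm; starts 3 to 15 mm short of that.
- tailstock (a joint): Opening of the pressure plate's slide, m: 0 = tin held home; up to 0.055 down the slope. Starts 0.022 to 0.048. Stiff: stays where left, about 8 N to push up, 12 to 18 N with the tin.
- plate_back (a point): Middle of the back (down-slope) face of the blue pressure plate, 50 mm above the bed, at mixer x = -32 mm minus the opening; axes as the mixer's. Plate 12 mm thick, 110 wide, top 94 mm above the bed. A block 44 wide, 28 high, 74 long stands behind its middle and carries the lever; beside it (|y| 22 to 55 mm) the back is free to push on.
- clamp_screw (a joint): Turn of the clamping screw, rad, growing clockwise seen from above its axis: it starts slack at 0.3 to 0.8, stiffens a little over the last radian and stops dead at 3.0 (tight). Turned by the lever when dropped in (0.12 to 0.4 N m) and stays where it is left.
- lever_index (a joint): Turn of the lever relative to the screw, rad, clockwise positive, 0 at the start. It can change only while the lever is lifted; 12 serrations, so the lever drops in at multiples of 0.524 rad (up to 0.1 rad of play and give), with rounded ribs that lead it in.
- lever_lift (a joint): How far the lever is lifted along its axis, m: 0 dropped in, clear of the serrations above 0.006, stop at 0.010. A spring pulls it down with 4 to 7 N.
- lever_hub (a point): Point on the lever's turning axis at the height of its grip, 64 mm above the bed when dropped in; at mixer x = -67 mm - tailstock opening, y = 0. Own z: the turning axis (mixer z, 30 deg off vertical). Own x points along the lever's arm to the grip. Orange hub of 33 mm diameter, its top 60 mm above the bed.
- lever_grip (a point): Middle of the orange lever's rounded grip, 78 mm from the axis, 20 mm thick, 38 mm long along the arm; lever 97 mm long. It starts 0.4 to 0.9 rad clockwise of pointing straight down the slope (mixer -x), so towards +y, and meets the pressure plate about 1.95 rad to either side of straight down.
- solvent_bottle: Blue bottle with red cap, 66 mm diameter, 190 mm high, standing left of the mixer; origin under its centre. Leave alone.
- mixing_tin: Empty open steel tin, 90 mm diameter, 100 mm high, right of the mixer; origin under its centre. Leave alone.
- toner_tin: Small white and red tin, 74 mm diameter, 85 mm high, right of the mixer; origin under its centre. Leave alone.
Not all that is in view belongs to the job. What is shaped like the tin but yellow is not meant.

How it is judged:
By the outcome, as a careful person would: the job done as asked, in the order asked, and still so for the second after the job is handed in, with the robot touching nothing.
It also fails if it takes over 67 s, if anything falls off the work surface, if the arm or the gripper's body presses on something with over 40 N, if the wrist force passes 120 N, or if a joint passes its speed limit or range.

## Working session

There is one attempt and no reset: what is moved stays moved. The work goes in short steps, Python scripts to look and compute and a tool call to move; the robot and the scene stay as the last step left them, time stands still between calls to the robot, and variables do not carry over. Pictures are saved under pics/ and viewed, about 8 in all and at most 12, crops included, and the job is handed in when it is done.

Besides the shell and the picture viewer there is one more tool, called as name(argument=value, ...) on one line, values as JSON. arm_command: Moves the arm, as the interface text tells. Its arguments: {"type":"object","properties":{"targets":{"type":"array"},"grip":{"type":"number"},"grip_force":{"type":"number"}},"required":["targets"]}

```bash
mkdir -p pics
cat > h.py <<'E'
import numpy as np, cv2
from workcell import bot
def grab(n):
    f=bot.grab_frame(n); f['f']=200/np.tan(np.radians(f['fov_y'])/2); return f
def cloud(f):
    d=f['depth']; v,u=np.mgrid[:400,:640]
    c=np.stack([(u-f['cx'])/f['f']*d,(v-f['cy'])/f['f']*d,d],-1)
    return (c-np.array(f['t']))@np.array(f['R'])
def proj(f,X):
    c=np.array(f['R'])@np.asarray(X)+f['t']; return c[:2]/c[2]*f['f']+[f['cx'],f['cy']]
def save(n,im): cv2.imwrite('pics/'+n,cv2.cvtColor(im,cv2.COLOR_RGB2BGR))
E
python3 - <<'E'
from h import *
a=grab('scene');b=grab('top')
save('s0.png',a['color']);save('t0.png',b['color'])
for f in(a,b): print(f['fov_y'],f['cx'],f['cy'],-np.array(f['R']).T@f['t'])
print(bot.observe())
for n,f in(('s',a),('t',b)):
    P=cloud(f);c=f['color'].astype(int)
    hsv=cv2.cvtColor(f['color'],cv2.COLOR_RGB2HSV)
    for nm,lo,hi in(('orange',(8,150,120),(20,255,255)),('blue',(95,120,60),(125,255,255)),('red',(0,150,100),(6,255,255)),('yellow',(22,120,120),(35,255,255))):
        m=cv2.inRange(hsv,lo,hi)
        k,l,st,ce=cv2.connectedComponentsWithStats(m)
        for i in range(1,k):
            if st[i,4]>60:
                q=P[(l==i)&(f['depth']>0)]
                print(n,nm,st[i],ce[i].round(),np.median(q,0).round(3) if len(q) else '')
E
```

```text
51.710614806203 318.8492171005294 202.1032309585218 [ 0.94676805 -0.79402844  0.97891373]
57.2480610517343 329.4075098714288 195.67306266607463 [ 0.44420137 -0.00362222  1.26350196]
{'clock': 0.1, 'qpos': array([-1.3371834 ,  0.52194502, -0.03631191,  1.59991361,  0.02122575,
        1.02112177, -0.11280469]), 'qd': array([-0.0015671 , -0.00141658, -0.0008441 , -0.00262099, -0.00040652,
        0.00016624, -0.00095464]), 'joint_efforts': array([ 4.27486535e-03, -9.28473186e+01,  1.98477164e+00, -3.70530260e+01,
        1.81384489e-02,  5.46044888e-03,  6.95128256e-05]), 'position': array([0.18693137, 0.59606379, 0.20800272]), 'tool_rot': array([3.14149310e+00, 9.97323386e-04, 1.26696700e+00]), 'force': array([ 0.06105869, -0.22341499,  0.60159432]), 'moment': array([0.0454496 , 0.0043983 , 0.00109601]), 'grip_width': 0.08565602699332256}
s orange [285 325  22  35  61] [294. 341.] [ 0.711 -0.399  0.099]
s blue [   0    0  123   74 3720] [42. 20.] [-1.675  0.968  0.022]
s blue [ 195    0   72   73 3471] [229.  28.] [-0.862  1.812 -0.192]
s blue [ 283    0   65   61 3300] [315.  27.] [-
[... 880 characters left out ...]
[    0     0   640   175 13466] [287.  17.] [ 1.706  0.288 -0.594]
t blue [330 113  40  25 375] [350. 128.] [ 0.756 -0.04   0.289]
t blue [310 125  12  26 148] [316. 138.] [0.763 0.059 0.168]
t blue [373 141  11  27 137] [378. 154.] [ 0.711 -0.134  0.168]
t blue [206 205  19  19 207] [217. 215.] [0.523 0.364 0.129]
t red [336 144  21  13 172] [346. 150.] [ 0.696 -0.031  0.28 ]
t red [445 152  21  11 135] [455. 156.] [ 0.728 -0.385  0.103]
t red [202 208   9   9  69] [206. 212.] [0.528 0.378 0.188]
t yellow [443 125  28  10 157] [457. 128.] [ 0.82  -0.396  0.1  ]
t yellow [440 134  29  20 440] [455. 143.] [ 0.771 -0.386  0.101]
t yellow [439 160  27   7  97] [453. 162.] [ 0.706 -0.379  0.102]
```

Run:
```python
import cv2,numpy as np
a=cv2.imread('pics/s0.png');b=cv2.imread('pics/t0.png')
A=cv2.resize(a[140:290,240:440],(800,600),interpolation=cv2.INTER_CUBIC)
B=cv2.resize(b[100:250,250:450],(800,600),interpolation=cv2.INTER_CUBIC)
cv2.imwrite('pics/t0c.png',B);cv2.imwrite('pics/s0c.png',A)
```

```text
(no output)
```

View pics/s0.png

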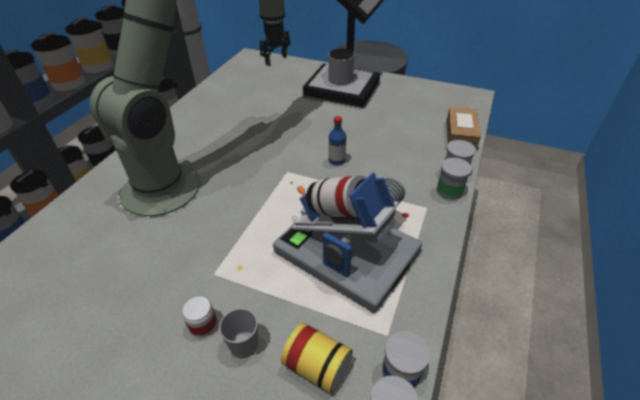

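View pics/t0c.png

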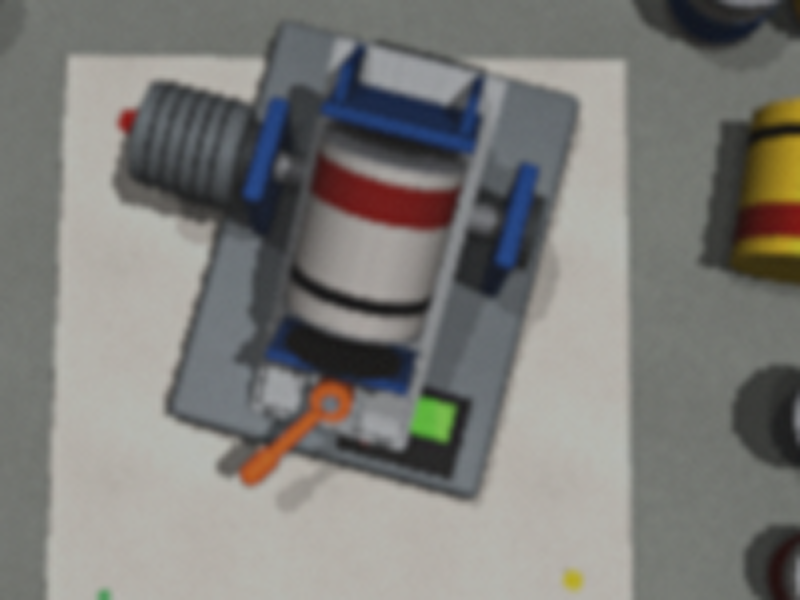

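The tin in the mixer is the white and red one at scene (335,197) and top crop (380,230). The lookalikes are the yellow tin at scene (315,355), the toner tin at (199,316) and the mixing tin at (240,333), and I rule these out. The orange lever's hub is at top crop (330,402) and its grip at (262,468). Next I fit the mixer pose.

```bash
cat >> h.py <<'E'
from scipy.optimize import least_squares
from scipy.spatial.transform import Rotation as Ro
def MR(yaw): return Ro.from_euler('xyz',[0,-np.pi/6,yaw]).as_matrix()
def toM(P,p): return (P-np.array([p[0],p[1],.15]))@MR(p[2])
E
python3 - <<'E'
from h import *
fs={n:grab(n) for n in('scene','top')}
cl={n:cloud(f) for n,f in fs.items()}
p=np.array([.70,-.035,-.263])
allt=[]
for it in range(5):
    T=[];H=[]
    for n,f in fs.items():
        M=toM(cl[n],p); c=f['color'].astype(int)
        hsv=cv2.cvtColor(f['color'],cv2.COLOR_RGB2HSV); ok=f['depth']>0
        blue=(cv2.inRange(hsv,(95,120,40),(125,255,255))>0)&ok
        m=ok&~blue&(abs(M[...,0]-.045)<.05)&(abs(M[...,1])<.045)&(M[...,2]>.08)&(M[...,2]<.14)
        T.append(cl[n][m])
    T=np.vstack(T)
    # cylinder: yaw and offsets; along-slope only weakly from height
    r=least_squares(lambda q:(lambda M:np.hypot(M[:,1],M[:,2]-.062)-.054)(toM(T,q)),p,loss='soft_l1',f_scale=.002)
    p=r.x
print(p,np.degrees(p[2]),len(T),np.std(r.fun))
for n,f in fs.items():
    M=toM(cl[n],p); hsv=cv2.cvtColor(f['color'],cv2.COLOR_RGB2HSV); ok=f['depth']>0
    blue=(cv2.inRange(hsv,(95,120,40),(125,255,255))>0)&ok
    for nm,lo,hi in(('head',.08,.2),('press',-.12,-.02)):
        q=M[blue&(M[...,0]>lo)&(M[...,0]<hi)&(abs(M[...,1])<.075)&(M[...,2]>.03)&(M[...,2]<.15)]
        if len(q): print(n,nm,len(q),np.percentile(q,[2,10,50,90,98],axis=0).round(4).tolist())
        t=q[q[:,2]>.085]
        if len(t): print('   top part',len(t),np.percentile(t,[5,25,50,75,95],axis=0).round(4).tolist())
    org=(cv2.inRange(hsv,(6,140,80),(22,255,255))>0)&ok
    q=M[org&(abs(M[...,0]+.11)<.12)&(abs(M[...,1])<.12)&(M[...,2]>.02)&(M[...,2]<.15)]
    print(n,'orange',len(q),np.percentile(q,[2,25,50,75,98],axis=0).round(4).tolist() if len(q) else '')
    q=M[ok&(abs(M[...,1])<.06)&(abs(M[...,2])<.006)&(abs(M[...,0])<.2)]
    print('bed',len(q),np.percentile(q,[1,50,99],axis=0).round(4).tolist() if len(q) else '')
# rectified top images at heights z=94/100 (plates) and 60 (lever)
f=fs['top']
def rect(z):
    s=2.5
    X=np.array([[-.2,-.1],[.2,-.1],[.2,.1],[-.2,.1]])
    src=[proj(f,MR(p[2])@np.array([x,y,z])+[p[0],p[1],.15]) for x,y in X]
    dst=[((x+.2)*1000*2,(.1-y)*1000*1.5*1) for x,y in X]
    return cv2.warpPerspective(f['color'],cv2.getPerspectiveTransform(np.float32(src),np.float32(dst)),(800,300),flags=cv2.INTER_CUBIC)
save('rect.png',np.vstack([rect(.097),rect(.06)]))
E
```

```text
[ 0.69736929 -0.02636232 -0.24849711] -14.237835901649914 1805 0.004278054180199344
scene head 1017 [[0.1132, -0.055, 0.0315], [0.1171, -0.0508, 0.0374], [0.1198, -0.0018, 0.0682], [0.143, 0.0403, 0.0966], [0.1458, 0.0441, 0.1012]]
   top part 254 [[0.1121, -0.0514, 0.0858], [0.1173, -0.0353, 0.0883], [0.1186, -0.008, 0.0942], [0.1198, 0.0187, 0.0994], [0.1331, 0.042, 0.1018]]
scene press 93 [[-0.0738, -0.0539, 0.0308], [-0.073, -0.0519, 0.0345], [-0.0705, -0.0453, 0.0592], [-0.0681, -0.039, 0.0877], [-0.0662, -0.0347, 0.0923]]
   top part 15 [[-0.0727, -0.0525, 0.0857], [-0.0718, -0.0472, 0.0872], [-0.0709, -0.0445, 0.0901], [-0.0699, -0.0391, 0.0911], [-0.0684, -0.0368, 0.0931]]
scene orange 28 [[-0.1812, 0.0229, 0.0652], [-0.1727, 0.0293, 0.0679], [-0.1674, 0.0337, 0.0704], [-0.1619, 0.0389, 0.0733], [-0.1514, 0.0445, 0.0754]]
bed 623 [[-0.1524, -0.0596, -0.0051], [0.1062, -0.0413, 0.0015], [0.1476, 0.0564, 0.0058]]
top head 385 [[0.1084, -0.0489, 0.0333], [0.1111, -0.0429, 0.0457], [0.1184, 0.0024, 0.0871], [0.1304, 0.0431, 0.1014], [0.144, 0.0486, 0.1033]]
   top part 220 [[0.1087, -0.0473, 0.0859], [0.1125, -0.0288, 0.0929], [0.1162, 0.0011, 0.0989], [0.1187, 0.0303, 0.1007], [0.1348, 0.0469, 0.103]]
top press 76 [[-0.0778, -0.0496, 0.0437], [-0.0758, -0.0471, 0.0674], [-0.0715, 0.0256, 0.0929], [-0.0698, 0.0499, 0.096], [-0.0693, 0.0518, 0.0983]]
   top part 54 [[-0.0775, -0.0481, 0.09], [-0.0751, -0.0363, 0.0926], [-0.073, 0.0013, 0.0944], [-0.0708, 0.0399, 0.0953], [-0.0698, 0.0505, 0.098]]
top orange 165 [[-0.187, -0.0113, 0.0529], [-0.168, 0.0065, 0.06], [-0.1388, 0.0193, 0.0623], [-0.1124, 0.0366, 0.0693], [-0.0996, 0.0519, 0.0769]]
bed 521 [[-0.1643, -0.0599, -0.0046], [0.1243, -0.021, 0.0006], [0.1459, 0.0594, 0.0051]]
```

View pics/rect.png

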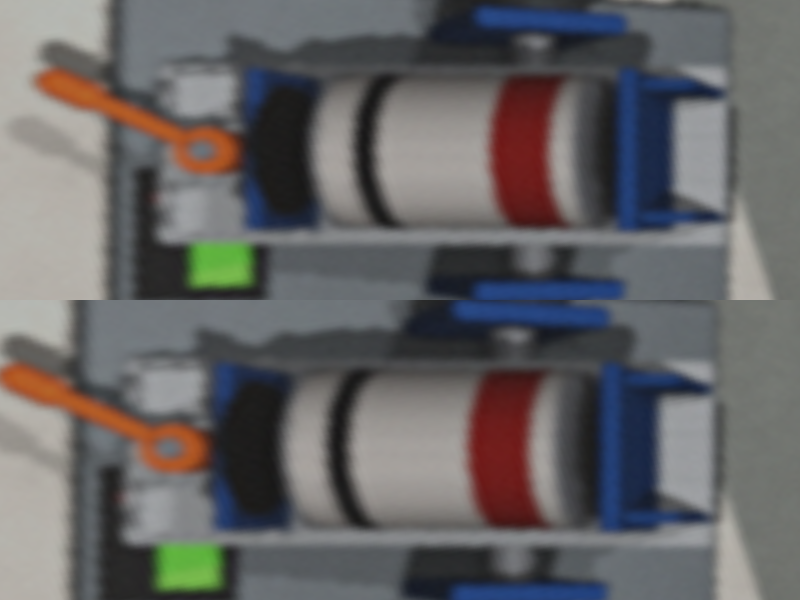

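The rectified crop shows the head plate face at column ~620 (mixer x = 0.110) and the pressure plate's back at column ~247 (x ≈ -0.076). The lever hub is at (172,448) and its tip at (5,372), so the opening is ≈ 0.044 and the lever sits about 0.54 rad clockwise. Next: heights near the tailstock, plus a row planner.

```bash
cat >> h.py <<'E'
P0=[.6974,-.0264,-.2515]
def mpose(m,phi,lean=0):
    s,c=np.sin(phi),np.cos(phi)
    Rt=np.array([[s,c,0],[c,-s,0],[0,0,-1.]]).T
    Rt=Ro.from_euler('y',lean).as_matrix()@Rt
    return MR(P0[2])@np.asarray(m)+[P0[0],P0[1],.15], MR(P0[2])@Rt
def cur():
    o=bot.observe(); R=Ro.from_euler('xyz',o['tool_rot']).as_matrix()
    return o,np.array(o['position']),R
def state():
    o,p,R=cur(); M=MR(P0[2]); x=M.T@R[:,0]; z=M.T@R[:,2]
    print('t %.1f'%o['clock'],'m(mm)',(toM(p,P0)*1000).round(1),'phi %.3f'%np.arctan2(x[0],x[1]),'z',z.round(3),'F_m',(M.T@np.array(o['force'])).round(1),'M',(M.T@np.array(o['moment'])).round(2),'w %.4f'%o['grip_width'],'q',np.array(o['qpos']).round(2))
def rows(path,v=40,w=7.5):
    o,p,R=cur(); out=[]
    for pt,Rt in path:
        d=Ro.from_matrix(R.T@Rt).as_rotvec(); L=pt-p
        n=max(1,int(np.ceil(np.linalg.norm(L)*1000/v)),int(np.ceil(np.degrees(np.linalg.norm(d))/w)))
        pp,RR=p,R
        for i in range(1,n+1):
            pn=p+L*i/n; Rn=R@Ro.from_rotvec(d*i/n).as_matrix()
            out.append(np.r_[RR.T@(pn-pp)*1000,np.degrees(Ro.from_matrix(RR.T@Rn).as_rotvec())]); pp,RR=pn,Rn
        p,R=pt,Rt
    for k in range(0,len(out),8): print([[round(float(a),1) for a in r] for r in out[k:k+8]])
E
python3 - <<'E'
from h import *
f=grab('top');M=toM(cloud(f),P0)
for xr in((-.16,-.13),(-.13,-.11),(-.11,-.09),(-.09,-.08)):
  for yr in((-.065,-.05),(-.05,-.03),(-.03,-.015),(.015,.03),(.03,.05),(.05,.065)):
    q=M[(f['depth']>0)&(M[...,0]>xr[0])&(M[...,0]<xr[1])&(M[...,1]>yr[0])&(M[...,1]<yr[1])&(M[...,2]>-.1)]
    print(xr,yr,len(q),np.percentile(q[:,2],[10,50,90]).round(3) if len(q) else '')
state()
T=mpose([-.13,-.04,.19],0)
o,p,R=cur()
rows([(p+[0,0,.14],R),T])
E
```

```text
(-0.16, -0.13) (-0.065, -0.05) 36 [-0.002  0.003  0.015]
(-0.16, -0.13) (-0.05, -0.03) 42 [0.011 0.014 0.017]
(-0.16, -0.13) (-0.03, -0.015) 31 [0.012 0.015 0.028]
(-0.16, -0.13) (0.015, 0.03) 48 [0.014 0.059 0.065]
(-0.16, -0.13) (0.03, 0.05) 49 [0.007 0.013 0.016]
(-0.16, -0.13) (0.05, 0.065) 34 [0.    0.01  0.015]
(-0.13, -0.11) (-0.065, -0.05) 23 [-0.001  0.005  0.016]
(-0.13, -0.11) (-0.05, -0.03) 32 [0.011 0.014 0.017]
(-0.13, -0.11) (-0.03, -0.015) 25 [0.012 0.017 0.029]
(-0.13, -0.11) (0.015, 0.03) 20 [0.014 0.027 0.034]
(-0.13, -0.11) (0.03, 0.05) 31 [0.011 0.014 0.017]
(-0.13, -0.11) (0.05, 0.065) 21 [0.    0.012 0.015]
(-0.11, -0.09) (-0.065, -0.05) 18 [-0.     0.002  0.013]
(-0.11, -0.09) (-0.05, -0.03) 0 
(-0.11, -0.09) (-0.03, -0.015) 3 [0.025 0.029 0.03 ]
(-0.11, -0.09) (0.015, 0.03) 4 [0.026 0.036 0.055]
(-0.11, -0.09) (0.03, 0.05) 0 
(-0.11, -0.09) (0.05, 0.065) 5 [-0.001  0.001  0.003]
(-0.09, -0.08) (-0.065, -0.05) 8 [-0.002  0.001  0.014]
(-0.09, -0.08) (-0.05, -0.03) 0 
(-0.09, -0.08) (-0.03, -0.015) 0 
(-0.09, -0.08) (0.015, 0.03) 0 
(-0.09, -0.08) (0.03, 0.05) 
[... 344 characters left out ...]
35.0, 0.0, 0.0, 0.0], [-27.3, 26.0, 5.5, -1.7, 0.0, -0.2], [-27.4, 25.8, 6.2, -1.7, 0.0, -0.2], [-27.5, 25.5, 7.0, -1.7, 0.0, -0.2], [-27.6, 25.2, 7.7, -1.7, 0.0, -0.2]]
[[-27.7, 24.9, 8.4, -1.7, 0.0, -0.2], [-27.7, 24.6, 9.1, -1.7, 0.0, -0.2], [-27.8, 24.2, 9.8, -1.7, 0.0, -0.2], [-27.9, 23.8, 10.4, -1.7, 0.0, -0.2], [-28.0, 23.4, 11.1, -1.7, 0.0, -0.2], [-28.0, 23.0, 11.8, -1.7, 0.0, -0.2], [-28.1, 22.6, 12.4, -1.7, 0.0, -0.2], [-28.2, 22.1, 13.0, -1.7, 0.0, -0.2]]
[[-28.3, 21.7, 13.6, -1.7, 0.0, -0.2], [-28.3, 21.2, 14.2, -1.7, 0.0, -0.2], [-28.4, 20.7, 14.8, -1.7, 0.0, -0.2], [-28.5, 20.2, 15.4, -1.7, 0.0, -0.2], [-28.5, 19.6, 16.0, -1.7, 0.0, -0.2], [-28.6, 19.1, 16.5, -1.7, 0.0, -0.2]]
```

arm_command(targets=[[0, 0, -35, 0, 0, 0], [0, 0, -35, 0, 0, 0], [0, 0, -35, 0, 0, 0], [0, 0, -35, 0, 0, 0], [-27, 26, 5.5, -1.7, 0, -0.2], [-27, 26, 6, -1.7, 0, -0.2], [-27.5, 25.5, 7, -1.7, 0, -0.2], [-27.5, 25, 7.5, -1.7, 0, -0.2]], grip=0)

```text
clock: 1.05
position: [0.2539, 0.4601, 0.3309]
tool_rot: [3.021, 0.002, 1.286]
force: [0.6, 1.2, 0.8]
grip_width: 0.0005
```

arm_command(targets=[[-27.7, 25, 8.4, -1.7, 0, -0.2], [-27.7, 24.6, 9, -1.7, 0, -0.2], [-27.8, 24, 10, -1.7, 0, -0.2], [-28, 24, 10.4, -1.7, 0, -0.2], [-28, 23.5, 11, -1.7, 0, -0.2], [-28, 23, 12, -1.7, 0, -0.2], [-28, 22.5, 12.4, -1.7, 0, -0.2], [-28, 22, 13, -1.7, 0, -0.2]])

```text
clock: 1.85
position: [0.3939, 0.1782, 0.2894]
tool_rot: [2.774, 0.008, 1.316]
force: [0.8, 0.1, 0.0]
grip_width: 0.0002
```

Run:
```python
from h import *
state(); print(cur()[1])
rows([mpose([-.13,-.04,.19],0)])
```

```text
t 1.9 m(mm) [-228.9  122.7  293.2] phi -0.001 z [-0.156 -0.009 -0.988] F_m [ 0.7  0.3 -0.4] M [ 0.07  0.35 -0.09] w 0.0002 q [-1.04 -0.03  0.2   2.18  0.44  0.87  0.21]
[0.39392268 0.17824617 0.28944493]
[[-27.0, 19.0, 14.7, -1.5, 0.1, 0.0], [-27.0, 18.6, 15.1, -1.5, 0.1, 0.0], [-27.0, 18.2, 15.6, -1.5, 0.1, 0.0], [-27.0, 17.8, 16.0, -1.5, 0.1, 0.0], [-27.1, 17.4, 16.4, -1.5, 0.1, 0.0], [-27.1, 16.9, 16.8, -1.5, 0.1, 0.0]]
```

arm_command(targets=[[-27, 19, 14.7, -1.5, 0.1, 0], [-27, 18.6, 15, -1.5, 0.1, 0], [-27, 18, 15.6, -1.5, 0.1, 0], [-27, 18, 16, -1.5, 0.1, 0], [-27, 17.4, 16.4, -1.5, 0.1, 0], [-27, 17, 16.8, -1.5, 0.1, 0]])

```text
clock: 2.45
position: [0.4891, -0.0213, 0.2499]
tool_rot: [2.609, -0.006, 1.322]
force: [1.2, 1.3, -0.5]
grip_width: 0.0002
```

Run:
```python
from h import *
state(); print(cur()[1])
rows([mpose([-.112,-.039,.10],0),mpose([-.105,-.039,.068],0)],v=25)
```

```text
t 2.5 m(mm) [-125.9  -46.9  188.1] phi 0.000 z [ 0.009  0.006 -1.   ] F_m [ 0.5  1.6 -0.9] M [0.05 0.5  0.  ] w 0.0002 q [-0.75  0.01  0.51  2.35  0.67  0.38  0.5 ]
[ 0.48908617 -0.02127544  0.24992755]
[[1.8, 3.3, 22.1, 0.1, -0.1, -0.0], [1.9, 3.3, 22.0, 0.1, -0.1, -0.0], [1.9, 3.4, 22.0, 0.1, -0.1, -0.0], [1.9, 3.4, 22.0, 0.1, -0.1, -0.0], [-0.0, 3.5, 16.0, 0.0, 0.0, 0.0], [0.0, 3.5, 16.0, 0.0, 0.0, 0.0]]
```

arm_command(targets=[[2, 3.3, 22, 0, 0, 0], [2, 3.3, 22, 0, 0, 0], [2, 3.4, 22, 0, 0, 0], [2, 3.4, 22, 0, 0, 0]])

```text
clock: 2.85
position: [0.5407, -0.033, 0.1858]
tool_rot: [2.609, 0.0, 1.314]
force: [-0.2, -0.1, 0.2]
grip_width: 0.0001
```

Run:
```python
from h import *
state(); print(cur()[1])
rows([mpose([-.105,-.039,.068],0)],v=25)
a=grab('scene'); save('s1.png',cv2.resize(a['color'][110:290,220:460],(800,600),interpolation=cv2.INTER_CUBIC))
```

```text
t 2.9 m(mm) [-112.1  -45.4  106.1] phi 0.004 z [ 0.009 -0.002 -1.   ] F_m [-0.  -0.1  0.2] M [0.01 0.52 0.02] w 0.0001 q [-0.47  0.25  0.33  2.31  0.93  0.17  0.25]
[ 0.54073355 -0.0329726   0.18582129]
[[3.2, 3.4, 19.1, 0.3, 0.1, -0.1], [3.2, 3.4, 19.0, 0.3, 0.1, -0.1]]
```

View pics/s1.png

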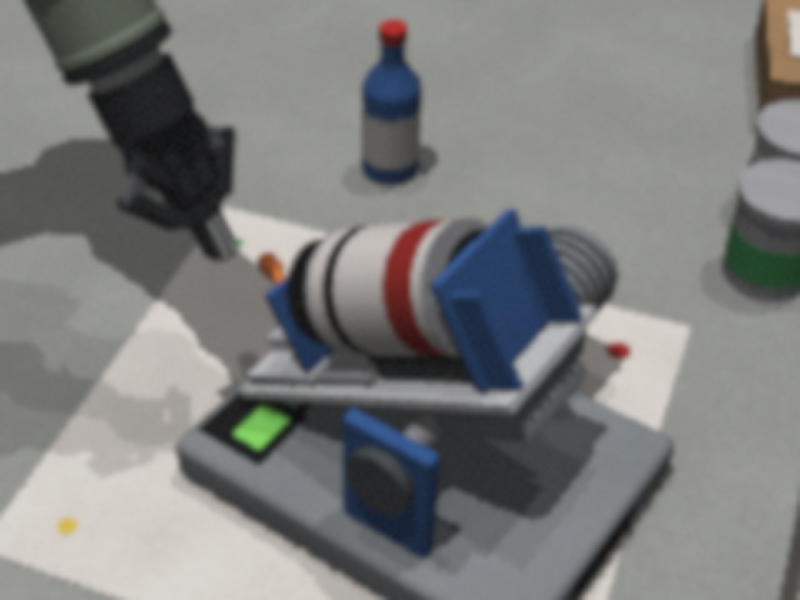

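The crop shows closed fingertips at (215,245), short of the pressure plate at (300,325), with nothing touched. Joint 6 is close to its lower limit here, so I'll move in small steps and log joint data to fit the kinematics.

arm_command(targets=[[3, 4, 12, 0.3, 0, 0], [3, 4, 12, 0.3, 0, 0]])

```text
clock: 3.1
position: [0.5618, -0.033, 0.1687]
tool_rot: [2.618, -0.002, 1.313]
force: [0.6, -0.2, -0.4]
grip_width: 0.0001
```

```bash
cat >> h.py <<'E'
import json
_s=state
def state():
    _s(); o=bot.observe()
    open('log.jsonl','a').write(json.dumps([list(map(float,o[k])) for k in('qpos','position','tool_rot')])+'\n')
E
python3 - <<'E'
from h import *
state()
rows([mpose([-.095,-.039,.069],0)],v=15)
E
```

```text
t 3.1 m(mm) [-102.9  -40.1   81.1] phi 0.006 z [ 0.    -0.001 -1.   ] F_m [ 0.3 -0.1 -0.7] M [-0.02  0.5   0.04] w 0.0001 q [-0.35  0.31  0.21  2.27  1.05  0.17  0.13]
[[1.2, 7.9, 12.1, 0.0, 0.1, -0.3]]
```

arm_command(targets=[[0.6, 4, 6, 0, 0, 0], [0.6, 4, 6, 0, 0, -0.2]])

```text
clock: 3.3
position: [0.5752, -0.0356, 0.1625]
tool_rot: [2.618, -0.0, 1.316]
force: [-0.3, -0.4, 0.6]
grip_width: -0.0005
```

Run:
```python
from h import *
state()
```

```text
t 3.3 m(mm) [-94.3 -39.3  68.8] phi 0.003 z [ 0.    -0.002 -1.   ] F_m [ 0.1 -0.4  0.6] M [-0.06  0.53 -0.04] w -0.0005 q [-0.3   0.34  0.17  2.24  1.1   0.17  0.1 ]
```

arm_command(targets=[[0, 4, 0, 0, 0, 0], [0, 4, 0, 0, 0, 0], [0, 4, 0, 0, 0, 0], [0, 4, 0, 0, 0, 0]])

```text
clock: 3.7
position: [0.5856, -0.0383, 0.1687]
tool_rot: [2.623, 0.003, 1.319]
force: [-5.8, 3.5, -8.0]
grip_width: 0.0001
```

Run:
```python
from h import *
state()
```

```text
t 3.7 m(mm) [-81.9 -39.4  68.8] phi -0.002 z [-0.005 -0.003 -1.   ] F_m [-9.6  1.9 -3.7] M [0.24 2.57 0.01] w 0.0001 q [-0.22  0.34  0.07  2.21  0.99  0.21  0.23]
```

arm_command(targets=[[0, 5, 0, 0, 0, 0], [0, 5, 0, 0, 0, 0], [0, 5, 0, 0, 0, 0], [0, 5, 0, 0, 0, 0]])

```text
clock: 4.1
position: [0.5969, -0.0414, 0.1755]
tool_rot: [2.633, 0.008, 1.323]
force: [-6.9, 2.7, -5.7]
grip_width: -0.0002
```

Run:
```python
from h import *
state()
```

```text
t 4.1 m(mm) [-68.3 -39.5  68.9] phi -0.007 z [-0.015 -0.006 -1.   ] F_m [-9.2  0.9 -1.3] M [ 0.23  2.54 -0.03] w -0.0002 q [-0.13  0.34 -0.02  2.16  0.89  0.26  0.36]
```

arm_command(targets=[[0, 5, 0, -0.3, 0, 0], [0, 5, 0, -0.3, 0, 0], [0, 5, 0, -0.3, 0, 0], [0, 4, 0, -0.3, 0, 0]])

```text
clock: 4.5
position: [0.6063, -0.0441, 0.1808]
tool_rot: [2.624, 0.014, 1.326]
force: [-18.0, 6.9, -4.8]
grip_width: 0.0001
```

Run:
```python
from h import *
state()
```

```text
t 4.5 m(mm) [-57.2 -39.8  68.6] phi -0.012 z [-0.006 -0.009 -1.   ] F_m [-19.    2.2   5.4] M [0.57 4.63 0.01] w 0.0001 q [-0.12  0.34 -0.02  2.14  0.88  0.27  0.38]
```

arm_command(targets=[[0, 5, 0, 0, 0, 0.2], [0, 5, 0, -0.2, 0, 0.2], [0, 5, 0, -0.2, 0, 0]])

```text
clock: 4.8
position: [0.6108, -0.0453, 0.1833]
tool_rot: [2.631, 0.016, 1.323]
force: [-20.9, 6.2, -0.3]
grip_width: 0.0001
```

Run:
```python
from h import *
state()
```

```text
t 4.8 m(mm) [-51.9 -39.8  68.4] phi -0.011 z [-0.013 -0.012 -1.   ] F_m [-19.    0.8  10.6] M [ 0.33  4.57 -0.  ] w 0.0001 q [-0.09  0.35 -0.05  2.12  0.84  0.29  0.42]
```

arm_command(targets=[[0, 5, 0, -0.3, 0, 0.2], [0, 5, 0, -0.3, 0, 0.2]])

```text
clock: 5.0
position: [0.6138, -0.0462, 0.1851]
tool_rot: [2.629, 0.016, 1.319]
force: [-21.4, 6.8, -1.1]
grip_width: 0.0002
```

Run:
```python
from h import *
state()
```

```text
t 5.0 m(mm) [-48.3 -39.9  68.4] phi -0.008 z [-0.011 -0.014 -1.   ] F_m [-19.9   1.2  10.2] M [ 0.32  4.57 -0.1 ] w 0.0002 q [-0.09  0.35 -0.06  2.11  0.83  0.3   0.43]
```

arm_command(targets=[[0, 5, 0.3, -0.3, 0, 0], [0, 5, 0, -0.3, 0, 0]])

```text
clock: 5.2
position: [0.6155, -0.0468, 0.1857]
tool_rot: [2.63, 0.021, 1.321]
force: [-40.3, 13.7, 1.2]
grip_width: 0.0
```

Run:
```python
from h import *
state()
```

```text
t 5.2 m(mm) [-46.5 -40.1  68.1] phi -0.012 z [-0.012 -0.017 -1.   ] F_m [-36.2   3.2  22.2] M [ 0.67  8.11 -0.1 ] w 0.0000 q [-0.09  0.35 -0.06  2.11  0.83  0.31  0.44]
```

arm_command(targets=[[0, 5, 0, 0, 0, 0]])

```text
clock: 5.3
position: [0.6152, -0.0467, 0.1856]
tool_rot: [2.637, 0.024, 1.323]
force: [-37.9, 11.6, 5.3]
grip_width: 0.0001
```

Run:
```python
from h import *
state()
rows([mpose([-.075,-.045,.072],0),mpose([-.10,-.05,.13],.2)],v=25)
```

```text
t 5.3 m(mm) [-46.7 -40.1  68.1] phi -0.015 z [-0.019 -0.019 -1.   ] F_m [-31.7   1.8  24.4] M [ 0.28  7.3  -0.15] w 0.0001 q [-0.07  0.35 -0.07  2.1   0.81  0.32  0.46]
[[-2.3, -14.2, -1.6, -0.6, 0.5, 0.4], [-2.4, -14.2, -1.8, -0.6, 0.5, 0.4], [-1.7, -8.3, -19.3, -0.0, -0.0, 3.8], [-2.2, -8.2, -19.3, -0.0, 0.0, 3.8], [-2.8, -8.0, -19.3, 0.0, -0.0, 3.8]]
```

arm_command(targets=[[-2.4, -14, -1.7, -0.6, 0.5, 0.4], [-2.4, -14, -1.7, -0.6, 0.5, 0.4], [-2, -8, -19, 0, 0, 4], [-2, -8, -19, 0, 0, 4], [-3, -8, -19, 0, 0, 4], [0, -10, -30, 0, 0, 4], [-10, -20, -30, 0, 0, 4]], grip=60)

```text
clock: 6.0
position: [0.4778, -0.0232, 0.249]
tool_rot: [2.648, -0.174, 1.008]
force: [0.5, 1.2, 0.8]
grip_width: 0.0514
```

```bash
cat >> h.py <<'E'
def look(name):
    f=grab('top'); p=P0
    def rect(z):
        X=np.array([[-.2,-.12],[.13,-.12],[.13,.12],[-.2,.12]])
        src=[proj(f,MR(p[2])@np.array([x,y,z])+[p[0],p[1],.15]) for x,y in X]
        dst=[((x+.2)*2400,(.12-y)*2400) for x,y in X]
        return cv2.warpPerspective(f['color'],cv2.getPerspectiveTransform(np.float32(src),np.float32(dst)),(792,576),flags=cv2.INTER_CUBIC)
    im=rect(.062); save(name,im)
    hsv=cv2.cvtColor(im,cv2.COLOR_RGB2HSV); m=cv2.inRange(hsv,(6,140,80),(22,255,255))
    v,u=np.nonzero(m); print('orange n',len(u))
    xy=np.c_[u/2.4-200,120-v/2.4]
    return f,xy
E
python3 - <<'E'
from h import *
state()
f,xy=look('r1.png')
print(np.percentile(xy,[1,50,99],axis=0).round(1).tolist())
E
```

```text
t 6.0 m(mm) [-135.3  -51.6  192.5] phi 0.355 z [-0.003  0.    -1.   ] F_m [0.5 1.3 0.6] M [-0.04  0.54  0.01] w 0.0514 q [-0.21  0.01 -0.05  2.34  0.67  0.4   0.14]
orange n 10547
[[-155.8, -12.9], [-100.4, 20.8], [-52.9, 55.4]]
```

View pics/r1.png

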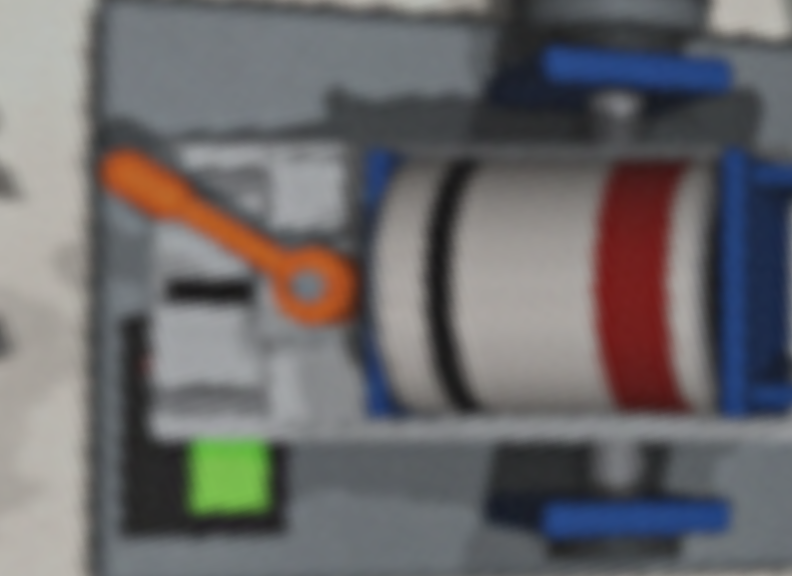

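The rectified picture shows the tin snug between the plates, with the pressure plate edge at column ~370–390 and the head plate at ~730. The hub is at (312,286), i.e. (-70, 0.8) mm, and the grip at about (145,183), so φ ≈ 0.55. My frame is about 3 mm off along x, and both the push and the hub agree on that.

```bash
cat >> h.py <<'E'
HUB=np.array([-.070,.0008])
def lv(phi,z=.062,dr=0): 
    return mpose([HUB[0]-(.078+dr)*np.cos(phi),HUB[1]+(.078+dr)*np.sin(phi),z],phi)
E
python3 - <<'E'
from h import *
rows([lv(.55,.13),lv(.55,.085)],v=30)
E
```

```text
[[22.3, -7.9, 16.4, -0.0, 0.0, 2.7], [21.9, -8.9, 16.4, -0.0, 0.0, 2.7], [21.5, -10.0, 16.4, -0.0, 0.0, 2.7], [21.0, -11.0, 16.4, -0.0, 0.0, 2.7], [-0.0, -0.0, 22.5, 0.0, 0.0, 0.0], [-0.0, -0.0, 22.5, 0.0, 0.0, 0.0]]
```

arm_command(targets=[[22, -8, 16.4, 0, 0, 2.7], [22, -9, 16.4, 0, 0, 2.7], [21.5, -10, 16.4, 0, 0, 2.7], [21, -11, 16.4, 0, 0, 2.7]])

```text
clock: 6.45
position: [0.5306, 0.0605, 0.199]
tool_rot: [2.681, -0.274, 0.827]
force: [0.1, -0.3, -0.2]
grip_width: 0.0515
```

Run:
```python
from h import *
state()
rows([lv(.55,.085)],v=15)
```

```text
t 6.5 m(mm) [-134.2   42.6  134. ] phi 0.558 z [ 0.007  0.003 -1.   ] F_m [ 0.  -0.3 -0.3] M [ 0.05  0.51 -0.  ] w 0.0515 q [-0.38  0.22 -0.07  2.27  1.02  0.41 -0.59]
[[-0.6, -0.4, 12.3, 0.1, -0.1, -0.1], [-0.6, -0.4, 12.3, 0.1, -0.1, -0.1], [-0.6, -0.4, 12.3, 0.1, -0.1, -0.1], [-0.5, -0.4, 12.3, 0.1, -0.1, -0.1]]
```

arm_command(targets=[[-0.6, -0.4, 14, 0.1, -0.1, -0.1], [-0.6, -0.4, 14, 0.1, -0.1, -0.1], [-0.6, -0.4, 12, 0.1, -0.1, -0.1], [-0.5, -0.4, 12, 0.1, -0.1, -0.1]])

```text
clock: 6.85
position: [0.555, 0.0584, 0.1516]
tool_rot: [2.688, -0.265, 0.837]
force: [0.1, -0.8, -0.2]
grip_width: 0.0512
```

Run:
```python
from h import *
state()
rows([lv(.55,.064)],v=12)
f=grab('scene'); save('s2.png',cv2.resize(f['color'][150:240,260:380],(800,600),interpolation=cv2.INTER_CUBIC))
```

```text
t 6.8 m(mm) [-136.9   46.7   80.9] phi 0.546 z [-0.003  0.005 -1.   ] F_m [ 0.1 -0.8 -0.3] M [0.04 0.49 0.  ] w 0.0512 q [-0.41  0.35  0.01  2.26  1.26  0.32 -0.8 ]
[[-2.1, 1.5, 8.4, -0.1, -0.1, 0.1], [-2.1, 1.5, 8.4, -0.1, -0.1, 0.1]]
```

View pics/s2.png

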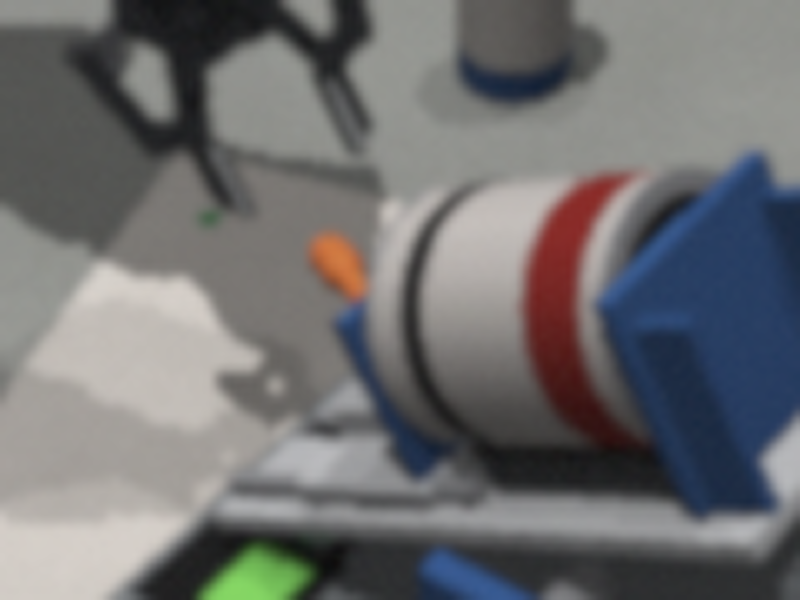

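Run:
```python
from h import *
f=grab('scene'); o,p,R=cur()
pr=lambda X: ((proj(f,X)-[260,150])*800/120).round()
for s in(-.026,.026):
  for z in(.0,.010,.017): print('tip',s,z,pr(p+R@[s,0,z]))
for d in(-.015,0,.019): print('grip',d,pr(lv(.55,.064,d)[0]))
print('grip top',pr(lv(.55,.074,0)[0]))
hsv=cv2.cvtColor(f['color'],cv2.COLOR_RGB2HSV); m=cv2.inRange(hsv,(6,140,80),(22,255,255)); m[:150]=0;m[240:]=0
v,u=np.nonzero(m[:, :400]); k=(u>295)&(u<330); print(((np.c_[u,v][k].mean(0)-[260,150])*800/120), toM(cloud(f)[v[k],u[k]],P0).mean(0))
```

```text
tip -0.026 0.0 [273. 257.]
tip -0.026 0.01 [283. 275.]
tip -0.026 0.017 [290. 288.]
tip 0.026 0.0 [373. 201.]
tip 0.026 0.01 [382. 220.]
tip 0.026 0.017 [388. 233.]
grip -0.015 [342. 273.]
grip 0 [334. 265.]
grip 0.019 [323. 254.]
grip top [324. 246.]
[335.16666667 261.        ] [-0.10297264  0.0172735   0.08072763]
```

The crop shows open fingertips at about (240,210) and (365,145), with the grip end at (335,250). The tips look higher than my projection says, so I'll check the gripper's depth points in the tool frame.

Run:
```python
from h import *
o,p,R=cur()
for n in('scene','top'):
    f=grab(n); C=(cloud(f)-p)@R
    hsv=cv2.cvtColor(f['color'],cv2.COLOR_RGB2HSV)
    ok=(f['depth']>0)&(abs(C[...,0])<.09)&(abs(C[...,1])<.06)&(C[...,2]>-.2)&(C[...,2]<.03)
    q=C[ok]; print(n,len(q))
    for a in np.arange(-.12,.03,.01):
        k=q[(q[:,2]>=a)&(q[:,2]<a+.01)]
        if len(k): print(' z %.2f n %d x %s y %s'%(a,len(k),np.percentile(k[:,0],[2,50,98]).round(3),np.percentile(k[:,1],[2,50,98]).round(3)))
pr=lambda f,X: ((proj(f,X)-[220,110])*800/240).round()
f=grab('scene'); pt,Rt=mpose([-.1121,-.0454,.1061],.004); print(pr(f,pt+Rt@[0,0,.017]), pr(f,pt))
```

```text
scene 1449
 z -0.12 n 125 x [-0.064  0.002  0.063] y [0.003 0.013 0.023]
 z -0.11 n 102 x [-0.064 -0.001  0.061] y [-0.     0.013  0.021]
 z -0.10 n 83 x [-0.062 -0.008  0.059] y [-0.01   0.013  0.02 ]
 z -0.09 n 64 x [-0.058 -0.003  0.056] y [-0.01   0.012  0.018]
 z -0.08 n 78 x [-0.058  0.024  0.054] y [-0.007  0.012  0.017]
 z -0.07 n 39 x [-0.046 -0.028  0.044] y [-0.001  0.009  0.015]
 z -0.06 n 33 x [-0.04  -0.027  0.036] y [-0.005  0.01   0.014]
 z -0.05 n 36 x [-0.041 -0.002  0.037] y [-0.002  0.01   0.016]
 z -0.04 n 26 x [-0.041 -0.002  0.036] y [-0.001  0.01   0.015]
 z -0.03 n 8 x [-0.034  0.024  0.03 ] y [-0.003  0.008  0.01 ]
 z -0.00 n 25 x [-0.012 -0.005  0.004] y [-0.01   0.005  0.02 ]
 z 0.01 n 35 x [-0.014 -0.006  0.004] y [0.001 0.022 0.043]
top 774
 z -0.12 n 47 x [-0.066  0.017  0.063] y [0.003 0.012 0.02 ]
 z -0.11 n 42 x [-0.064 -0.002  0.059] y [0.003 0.013 0.018]
 z -0.10 n 45 x [-0.059  0.024  0.06 ] y [0.    0.012 0.018]
 z -0.09 n 39 x [-0.057 -0.047  0.056] y [-0.009  0.01   0.015]
 z -0.08 n 77 x [-0.049  0.032  0.053] y [-0.009  0.006  0.013]
 z -0.07 n 11 x [-0.042 -0.026  0.041] y [0.005 0.01  0.012]
 z -0.06 n 16 x [-0.038 -0.026  0.039] y [-0.001  0.009  0.012]
 z -0.05 n 16 x [-0.034  0.029  0.038] y [-0.006  0.008  0.012]
 z -0.04 n 16 x [-0.038 -0.026  0.035] y [-0.007  0.007  0.012]
 z -0.03 n 4 x [-0.029 -0.026  0.028] y [-0.004  0.004  0.01 ]
 z -0.00 n 42 x [-0.011 -0.001  0.005] y [-0.012  0.001  0.014]
 z 0.01 n 63 x [-0.011 -0.002  0.007] y [-0.006  0.028  0.056]
 z 0.02 n 11 x [-0.008 -0.006  0.005] y [0.016 0.053 0.06 ]
[245. 296.] [236. 279.]
```

Both cameras put the real fingertips about 22 mm behind the reported TCP, where the text says 17 mm ahead. That is roughly 35 mm short along tool z, with the lateral position fine. I'll correct for it: for the grip I need a reported TCP of z ≈ 27 mm over the bed.

Run:
```python
from h import *
rows([lv(.55,.027)],v=12)
```

```text
[[-0.9, 0.6, 10.9, -0.1, -0.0, 0.0], [-0.9, 0.6, 10.9, -0.1, -0.0, 0.0], [-0.8, 0.6, 10.9, -0.1, -0.0, 0.0], [-0.8, 0.6, 10.9, -0.1, -0.0, 0.0], [-0.8, 0.6, 10.9, -0.1, -0.0, 0.0]]
```

arm_command(targets=[[-2.2, 1.5, 8, -0.2, -0.1, 0], [-2, 1.5, 8, -0.1, -0.1, 0], [0, 0, 9, 0, 0, 0]])

```text
clock: 7.4
position: [0.5666, 0.0507, 0.134]
tool_rot: [2.681, -0.267, 0.835]
force: [-1.0, 0.1, 0.7]
grip_width: 0.0512
```

Run:
```python
from h import *
state()
rows([lv(.55,.027)],v=12)
o,p,R=cur()
f=grab('top'); C=(cloud(f)-p)@R
hsv=cv2.cvtColor(f['color'],cv2.COLOR_RGB2HSV); dark=(hsv[...,2]<90)
m=(f['depth']>0)&dark&(abs(C[...,0])<.05)&(abs(C[...,1])<.03)&(C[...,2]>-.06)
q=C[m]; print([ (round(a,3),len(q[(q[:,2]>=a)&(q[:,2]<a+.006)])) for a in np.arange(-.06,.03,.006)])
org=(cv2.inRange(hsv,(6,140,80),(22,255,255))>0)&(f['depth']>0)&(abs(C[...,0])<.08)&(abs(C[...,1])<.15)
print('orange in tool',np.percentile(C[org],[2,50,98],axis=0).round(3).tolist())
```

```text
t 7.4 m(mm) [-134.3   42.1   59.1] phi 0.548 z [ 0.004  0.002 -1.   ] F_m [-0.6 -0.2  1.1] M [0.03 0.54 0.03] w 0.0512 q [-0.41  0.4   0.04  2.26  1.42  0.29 -0.96]
[[-0.6, -0.6, 10.7, 0.0, -0.1, 0.0], [-0.6, -0.5, 10.7, 0.0, -0.1, 0.0], [-0.6, -0.5, 10.7, 0.0, -0.1, 0.0]]
[(np.float64(-0.06), 5), (np.float64(-0.054), 12), (np.float64(-0.048), 7), (np.float64(-0.042), 12), (np.float64(-0.036), 8), (np.float64(-0.03), 0), (np.float64(-0.024), 1), (np.float64(-0.018), 0), (np.float64(-0.012), 0), (np.float64(-0.006), 0), (np.float64(-0.0), 0), (np.float64(0.006), 0), (np.float64(0.012), 0), (np.float64(0.018), 0), (np.float64(0.024), 0)]
orange in tool [[-0.014, -0.015, -0.018], [0.001, 0.042, -0.004], [0.012, 0.09, 0.008]]
```

Run:
```python
from h import *
o,p,R=cur()
f=grab('scene')
S=10;ox,oy=280,155
im=cv2.resize(f['color'][oy:oy+58,ox:ox+78],(780,580),interpolation=cv2.INTER_CUBIC)
for z in(-.035,-.018,0,.017):
    u=(proj(f,p+R@[0,0,z])-[ox,oy])*S; cv2.circle(im,tuple(int(a) for a in u),4,(255,255,0),1)
save('s3.png',im)
```

```text
(no output)
```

View pics/s3.png

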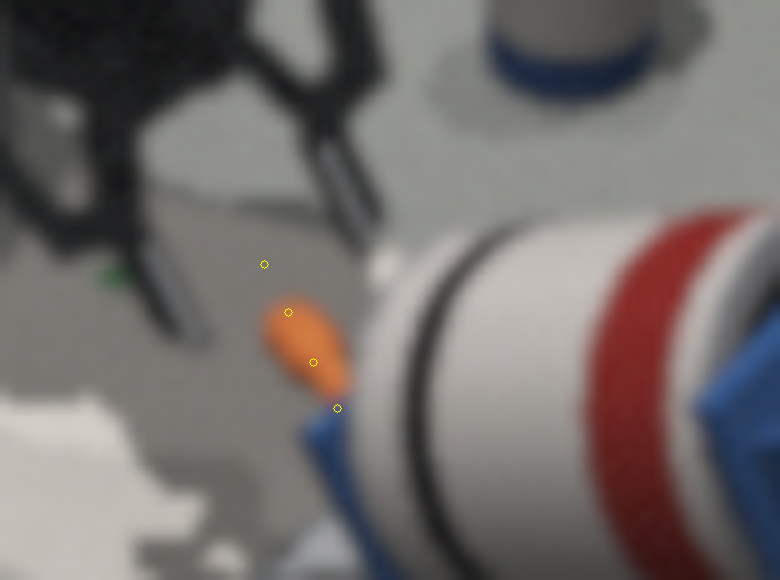

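The picture shows tips at (205,345) and (375,245). Their midpoint lies at tool z ≈ -24 mm by the markers, which confirms the tips are still above the grip. I'll keep going down with a force check.

arm_command(targets=[[-0.6, -0.6, 9, 0, -0.1, 0], [-0.6, -0.5, 9, 0, -0.1, 0]])

```text
clock: 7.7
position: [0.5741, 0.0488, 0.119]
tool_rot: [2.68, -0.265, 0.834]
force: [-0.7, 0.3, 0.4]
grip_width: 0.0512
```

arm_command(targets=[[-0.5, -0.5, 8, 0, 0, 0], [0, 0, 6, 0, 0, 0]])

```text
clock: 7.9
position: [0.5806, 0.0474, 0.1078]
tool_rot: [2.679, -0.267, 0.835]
force: [-0.9, -0.3, -0.1]
grip_width: 0.0512
```

Run:
```python
from h import *
state()
rows([lv(.55,.027)],v=12)
```

```text
t 7.9 m(mm) [-135.    42.4   29.2] phi 0.548 z [ 0.006  0.001 -1.   ] F_m [-0.7 -0.5  0.3] M [-0.03  0.59  0.01] w 0.0512 q [-0.38  0.47  0.03  2.24  1.63  0.28 -1.16]
[[-1.5, -0.9, 2.2, 0.2, -0.2, 0.1]]
```

arm_command(targets=[[-1, -0.5, 2, 0.1, -0.1, 0], [0, 0, 0, 0, 0, 0], [0, 0, 0, 0, 0, 0], [0, 0, 0, 0, 0, 0]], grip=0, grip_force=20)

```text
clock: 8.3
position: [0.5805, 0.0467, 0.1074]
tool_rot: [2.68, -0.266, 0.834]
force: [0.7, -1.0, -2.3]
grip_width: 0.0192
```

Run:
```python
from h import *
state()
```

```text
t 8.3 m(mm) [-135.1   41.7   28.8] phi 0.549 z [ 0.005  0.    -1.   ] F_m [-0.3 -0.7 -2.4] M [-0.15  0.61 -0.06] w 0.0192 q [-0.38  0.47  0.03  2.24  1.63  0.28 -1.16]
```

The jaws closed on the grip: width is 19.2 mm, the expected 20 mm. Next I open slightly to straddle it and turn in short arcs.

```bash
cat >> h.py <<'E'
def arc(a,b,z=.029,n=None,lead=0):
    n=n or max(1,int(np.ceil(abs(b-a)/.13)))
    rows([lv(p,z) for p in np.linspace(a,b,n+1)[1:]],v=45,w=8.5)
E
python3 - <<'E'
from h import *
arc(.55,.94)
E
```

```text
[[9.3, -0.4, -0.2, 0.2, -0.2, 7.5], [10.1, 0.7, 0.0, -0.0, 0.0, 7.4], [10.1, 0.7, -0.0, 0.0, -0.0, 7.4]]
```

arm_command(targets=[[9.5, 0, 0, 0.2, -0.2, 7.5], [10, 0.7, 0, 0, 0, 7.5], [10, 0.7, 0, 0, 0, 7.5]], grip=31)

```text
clock: 8.6
position: [0.6014, 0.0632, 0.1177]
tool_rot: [2.818, -0.418, 0.436]
force: [-0.6, -1.9, -0.9]
grip_width: 0.0267
```

Run:
```python
from h import *
state()
arc(.94,1.46)
```

```text
t 8.6 m(mm) [-115.9   62.9   29.7] phi 0.952 z [-0.001 -0.002 -1.   ] F_m [-0.5 -2.  -0.8] M [-0.35  0.68  0.01] w 0.0267 q [-0.4   0.47  0.03  2.18  1.37  0.29 -1.31]
[[10.6, -0.2, 0.6, 0.0, 0.1, 6.8], [10.1, 0.7, -0.0, 0.0, -0.0, 7.4], [10.1, 0.7, 0.0, -0.0, -0.0, 7.4], [10.1, 0.7, -0.0, 0.0, -0.0, 7.4]]
```

arm_command(targets=[[10.5, 0, 0.5, 0, 0, 7], [10, 0.7, 0, 0, 0, 7.5], [10, 0.7, 0, 0, 0, 7.5], [10, 0.7, 0, 0, 0, 7.5]])

```text
clock: 9.0
position: [0.6364, 0.0698, 0.1368]
tool_rot: [3.092, -0.519, -0.156]
force: [-1.6, -0.4, -2.1]
grip_width: 0.0265
```

Run:
```python
from h import *
state()
arc(1.46,1.6)
f,xy=look('r2.png')
```

```text
t 9.0 m(mm) [-78.5  78.   30.1] phi 1.488 z [-0.003 -0.002 -1.   ] F_m [-2.4 -0.8 -1.1] M [-0.26  0.93  0.  ] w 0.0265 q [-0.38  0.48  0.02  2.08  1.1   0.32 -1.54]
[[5.4, -0.3, 1.0, 0.1, 0.2, 2.4], [5.5, 0.2, 0.0, -0.0, 0.0, 4.0]]
orange n 7860
```

View pics/r2.png

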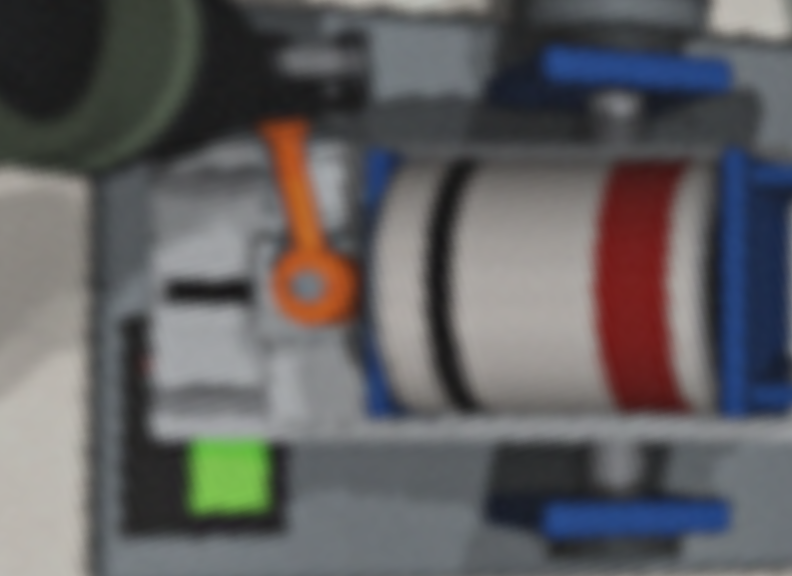

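The crop shows the lever now at about 1.40 rad: hub (312,286), arm leaving at (285,125). The plates and tin are unchanged. Fingers run outside the plate's edge here (r > 67 mm against 55), so I can go a bit further.

arm_command(targets=[[8, 0, 1, 0, 0, 5.5], [9, 0.7, 0, 0, 0, 6.5]])

```text
clock: 9.25
position: [0.6516, 0.066, 0.1452]
tool_rot: [-3.066, -0.516, -0.408]
force: [-1.4, 0.0, -0.2]
grip_width: 0.0265
```

Run:
```python
from h import *
state()
arc(1.7,1.8)
```

```text
t 9.2 m(mm) [-60.7  78.1  29.5] phi 1.706 z [-0.003 -0.002 -1.   ] F_m [-1.3 -0.3  0.6] M [-0.07  0.89  0.06] w 0.0265 q [-0.36  0.48  0.02  2.04  1.    0.33 -1.64]
[[8.5, 0.2, 0.5, 0.1, 0.1, 5.4]]
```

arm_command(targets=[[0, 0, 0, 0, 0, 0], [0, 0, 0, 0, 0, 0], [0, 0, 0, 0, 0, 0]], grip=0, grip_force=45)

```text
clock: 9.55
position: [0.6512, 0.0663, 0.1455]
tool_rot: [-3.07, -0.517, -0.398]
force: [-1.1, -0.5, 0.8]
grip_width: 0.0184
```

Run:
```python
from h import *
state()
```

```text
t 9.6 m(mm) [-61.   78.3  30.1] phi 1.698 z [-0.002 -0.001 -1.   ] F_m [-0.4 -0.8  1.2] M [-0.05  0.41  0.08] w 0.0184 q [-0.36  0.48  0.02  2.04  1.    0.33 -1.64]
```

arm_command(targets=[[0, 0, -4, 0, 0, 0], [0, 0, -4, 0, 0, 0], [0, 0, -2, 0, 0, 0]])

```text
clock: 9.85
position: [0.6453, 0.0671, 0.1541]
tool_rot: [-3.075, -0.517, -0.391]
force: [5.0, -1.6, -4.8]
grip_width: 0.0186
```

Run:
```python
from h import *
state()
```

```text
t 9.8 m(mm) [-61.8  77.6  40.4] phi 1.692 z [-0.003 -0.003 -1.   ] F_m [ 2.1 -0.4 -6.8] M [0.05 0.24 0.07] w 0.0186 q [-0.35  0.46  0.    2.04  0.98  0.35 -1.61]
```

Lifted 10 mm, with a spring load of about 7 N. Swinging back 4 notches, from 1.698 to -0.396.

Run:
```python
from h import *
arc(1.692,1.17,z=.0395)
```

```text
[[-7.0, -0.4, 0.9, 0.2, 0.1, -6.0], [-8.1, 0.4, -0.0, 0.0, 0.0, -6.0], [-8.1, 0.4, 0.0, -0.0, -0.0, -6.0], [-8.1, 0.4, -0.0, 0.0, 0.0, -6.0], [-8.1, 0.4, 0.0, -0.0, 0.0, -6.0]]
```

arm_command(targets=[[-8, 0, 0.3, 0.1, 0.1, -6], [-8, 0.4, 0, 0, 0, -6], [-8, 0.4, 0, 0, 0, -6], [-8, 0.4, 0, 0, 0, -6]])

```text
clock: 10.25
position: [0.6171, 0.0713, 0.1381]
tool_rot: [2.966, -0.495, 0.104]
force: [3.7, -1.6, -6.1]
grip_width: 0.0183
```

Run:
```python
from h import *
state()
arc(1.28,.74,z=.0395)
```

```text
t 10.2 m(mm) [-94.3  74.6  40.8] phi 1.260 z [-0.001 -0.001 -1.   ] F_m [ 0.5 -0.6 -7.3] M [-0.16  0.33  0.05] w 0.0183 q [-0.37  0.45 -0.01  2.12  1.17  0.33 -1.4 ]
[[-6.3, 0.0, 1.3, 0.0, 0.1, -5.0], [-8.4, 0.5, 0.0, -0.0, -0.0, -6.2], [-8.4, 0.5, 0.0, 0.0, 0.0, -6.2], [-8.4, 0.5, 0.0, -0.0, -0.0, -6.2], [-8.4, 0.5, -0.0, -0.0, 0.0, -6.2]]
```

arm_command(targets=[[-8, 0.2, 0.5, 0, 0, -6], [-8.4, 0.5, 0, 0, 0, -6.2], [-8.4, 0.5, 0, 0, 0, -6.2], [-8.4, 0.5, 0, 0, 0, -6.2], [-8.4, 0.5, 0, 0, 0, -6.2]])

```text
clock: 10.75
position: [0.5812, 0.0559, 0.1204]
tool_rot: [2.725, -0.326, 0.691]
force: [4.6, -2.9, -5.5]
grip_width: 0.0183
```

Run:
```python
from h import *
state()
arc(.72,.2,z=.0395)
```

```text
t 10.8 m(mm) [-130.    50.8   40.9] phi 0.697 z [-0.    -0.001 -1.   ] F_m [ 1.7 -1.6 -7.3] M [-0.1   0.26  0.06] w 0.0183 q [-0.38  0.44  0.    2.22  1.45  0.3  -1.14]
[[-8.1, 0.5, 1.4, 0.0, 0.1, -6.1], [-10.1, 0.7, -0.0, -0.0, -0.0, -7.4], [-10.1, 0.7, 0.0, -0.0, -0.0, -7.4], [-10.1, 0.7, 0.0, 0.0, -0.0, -7.4]]
```

arm_command(targets=[[-8, 0.5, 0.5, 0, 0, -6], [-8, 0.5, 0, 0, 0, -6], [-8, 0.5, 0, 0, 0, -6], [-8, 0.5, 0, 0, 0, -6]])

```text
clock: 11.15
position: [0.561, 0.0305, 0.1128]
tool_rot: [2.632, -0.127, 1.093]
force: [4.6, -2.6, -6.1]
grip_width: 0.0183
```

Run:
```python
from h import *
state()
arc(.3,-.2,z=.0395)
```

```text
t 11.2 m(mm) [-145.3   21.2   40.9] phi 0.259 z [-0.    -0.002 -1.   ] F_m [ 1.4 -1.4 -7.9] M [-0.18  0.45 -0.09] w 0.0183 q [-0.36  0.44  0.03  2.29  1.68  0.27 -0.9 ]
[[-7.0, 0.3, 1.4, 0.0, 0.1, -4.8], [-9.7, 0.6, -0.0, -0.0, -0.0, -7.2], [-9.7, 0.6, 0.0, 0.0, 0.0, -7.2], [-9.7, 0.6, -0.0, 0.0, -0.0, -7.2]]
```

arm_command(targets=[[-8, 0.5, 0.5, 0, 0, -6], [-8, 0.5, 0, 0, 0, -6], [-8, 0.5, 0, 0, 0, -6], [-8, 0.5, 0, 0, 0, -6]])

```text
clock: 11.55
position: [0.5515, -0.0014, 0.1121]
tool_rot: [2.625, 0.09, 1.474]
force: [3.5, -2.0, -5.8]
grip_width: 0.0181
```

Run:
```python
from h import *
state()
arc(-.17,-.396,z=.0395)
```

```text
t 11.6 m(mm) [-146.7  -12.1   40.9] phi -0.179 z [-0.    -0.002 -1.   ] F_m [ 0.5 -1.  -6.9] M [-0.26  0.48 -0.06] w 0.0181 q [-0.33  0.42  0.08  2.33  1.88  0.23 -0.6 ]
[[-9.0, 0.2, 1.4, -0.0, 0.1, -6.0], [-8.8, 0.5, -0.0, -0.0, -0.0, -6.5]]
```

arm_command(targets=[[-9, 0.3, 0.5, 0, 0, -6.2], [-8.6, 0.5, 0, 0, 0, -6.2]])

```text
clock: 11.75
position: [0.5516, -0.019, 0.1144]
tool_rot: [2.654, 0.199, 1.675]
force: [4.6, -0.3, -4.8]
grip_width: 0.0185
```

Run:
```python
from h import *
state()
rows([lv(-.396,.0395)])
rows([lv(-.396,.0305)],v=4)
```

```text
t 11.8 m(mm) [-141.7  -29.2   40.7] phi -0.406 z [ 0.    -0.001 -1.   ] F_m [ 1.5  0.9 -6.4] M [ 0.11  0.49 -0.01] w 0.0185 q [-0.31  0.42  0.11  2.33  1.97  0.2  -0.43]
[[-0.0, -0.3, 1.2, -0.0, 0.0, 0.6]]
[[-0.0, -0.1, 3.4, -0.0, 0.0, 0.2], [-0.0, -0.1, 3.4, -0.0, 0.0, 0.2], [-0.0, -0.1, 3.4, -0.0, 0.0, 0.2]]
```

arm_command(targets=[[0, 0, 3.5, 0, 0, 0.3], [0, 0, 3.5, 0, 0, 0.2], [0, 0, 3.5, 0, 0, 0]])

```text
clock: 12.05
position: [0.5562, -0.0195, 0.1048]
tool_rot: [2.652, 0.192, 1.665]
force: [-10.4, -1.8, -0.7]
grip_width: 0.0186
```

Run:
```python
from h import *
state()
arc(-.396,0,z=.0295)
```

```text
t 12.1 m(mm) [-142.5  -28.5   30.1] phi -0.394 z [-0.001  0.001 -1.   ] F_m [-8.7 -4.3  4.2] M [-0.96  2.36 -0.04] w 0.0186 q [-0.26  0.44  0.05  2.32  2.02  0.23 -0.48]
[[6.7, 0.6, 0.6, -0.0, -0.0, 5.5], [7.7, 0.4, -0.0, -0.0, -0.0, 5.7], [7.7, 0.4, -0.0, 0.0, -0.0, 5.7], [7.7, 0.4, -0.0, -0.0, -0.0, 5.7]]
```

arm_command(targets=[[0, 0, 0, 0, 0, 0], [0, 0, 0, 0, 0, 0]], grip=31, grip_force=20)

```text
clock: 12.25
position: [0.5564, -0.0192, 0.1042]
tool_rot: [2.652, 0.191, 1.662]
force: [0.2, -0.1, -0.2]
grip_width: 0.0263
```

Run:
```python
from h import *
state()
arc(-.396,0,z=.0295,n=4)
```

```text
t 12.2 m(mm) [-142.7  -28.1   29.5] phi -0.390 z [-0.001  0.001 -1.   ] F_m [ 0.1 -0.1 -0.3] M [-0.01  0.54  0.  ] w 0.0263 q [-0.25  0.45  0.05  2.32  2.02  0.23 -0.48]
[[6.4, 0.5, 0.0, -0.0, -0.0, 5.3], [7.7, 0.4, -0.0, -0.0, -0.0, 5.7], [7.7, 0.4, -0.0, 0.0, -0.0, 5.7], [7.7, 0.4, -0.0, -0.0, -0.0, 5.7]]
```

arm_command(targets=[[7.5, 0.5, 0, 0, 0, 5.7], [7.7, 0.4, 0, 0, 0, 5.7], [7.7, 0.4, 0, 0, 0, 5.7], [7.7, 0.4, 0, 0, 0, 5.7]])

```text
clock: 12.65
position: [0.5596, 0.0103, 0.102]
tool_rot: [2.617, -0.011, 1.295]
force: [-1.6, -1.7, -1.4]
grip_width: 0.0267
```

Run:
```python
from h import *
state()
arc(0,.5,z=.0295,n=4)
```

```text
t 12.7 m(mm) [-147.5    1.3   29.7] phi 0.026 z [ 0.001 -0.002 -1.   ] F_m [-1.6 -2.  -0.7] M [-0.37  0.75  0.02] w 0.0267 q [-0.26  0.45 -0.04  2.31  1.84  0.29 -0.78]
[[9.3, -0.2, 0.2, 0.1, 0.1, 5.7], [9.7, 0.6, 0.0, -0.0, 0.0, 7.2], [9.7, 0.6, -0.0, -0.0, -0.0, 7.2], [9.7, 0.6, -0.0, -0.0, 0.0, 7.2]]
```

arm_command(targets=[[9.3, 0, 0.2, 0, 0, 6], [9.7, 0.6, 0, 0, 0, 7.2], [9.7, 0.6, 0, 0, 0, 7.2], [9.7, 0.6, 0, 0, 0, 7.2]])

```text
clock: 13.05
position: [0.577, 0.0444, 0.1068]
tool_rot: [2.677, -0.254, 0.846]
force: [-0.8, -1.7, -0.9]
grip_width: 0.0264
```

Run:
```python
from h import *
state()
arc(.51,.9,z=.0295,n=3)
```

```text
t 13.1 m(mm) [-137.9   38.6   29.7] phi 0.532 z [ 0.001 -0.004 -1.   ] F_m [-0.7 -1.9 -0.6] M [-0.36  0.65 -0.01] w 0.0264 q [-0.28  0.47 -0.1   2.24  1.6   0.34 -1.1 ]
[[10.3, 0.1, 0.2, 0.2, 0.2, 6.2], [10.1, 0.7, -0.0, -0.0, 0.0, 7.4], [10.1, 0.7, 0.0, 0.0, -0.0, 7.4]]
```

arm_command(targets=[[8, 0, 0.2, 0.1, 0.1, 5.5], [8, 0.5, 0, 0, 0, 5.5]])

```text
clock: 13.25
position: [0.5884, 0.0557, 0.1114]
tool_rot: [2.735, -0.341, 0.654]
force: [-2.2, -0.5, -1.7]
grip_width: 0.0264
```

Run:
```python
from h import *
state()
arc(.73,.9,z=.0295,n=2)
```

```text
t 13.2 m(mm) [-128.4   52.4   29.6] phi 0.736 z [ 0.001 -0.003 -1.   ] F_m [-2.6 -1.  -0.4] M [-0.29  0.84  0.04] w 0.0264 q [-0.28  0.47 -0.12  2.21  1.51  0.35 -1.22]
[[7.2, 0.2, 0.1, 0.1, 0.1, 4.6], [6.6, 0.3, -0.0, 0.0, 0.0, 4.9]]
```

arm_command(targets=[[7, 0.2, 0, 0, 0, 4.8], [6.6, 0.3, 0, 0, 0, 4.9]])

```text
clock: 13.45
position: [0.5993, 0.0629, 0.1166]
tool_rot: [2.8, -0.406, 0.475]
force: [-0.7, -2.6, -1.5]
grip_width: 0.0263
```

Run:
```python
from h import *
state()
arc(.9,1.06,z=.0295,n=2)
```

```text
t 13.4 m(mm) [-118.2   62.1   29.7] phi 0.915 z [ 0.001 -0.003 -1.   ] F_m [-0.8 -2.7 -1.2] M [-0.43  0.74  0.01] w 0.0263 q [-0.28  0.47 -0.12  2.18  1.42  0.36 -1.31]
[[5.9, 0.1, 0.2, 0.2, 0.1, 3.7], [6.2, 0.2, 0.0, 0.0, -0.0, 4.6]]
```

arm_command(targets=[[6, 0.1, 0, 0.1, 0.1, 4.5], [6, 0.2, 0, 0, 0, 4.5]])

```text
clock: 13.65
position: [0.6096, 0.0672, 0.1218]
tool_rot: [2.874, -0.457, 0.3]
force: [0.0, -1.7, -0.9]
grip_width: 0.0267
```

Run:
```python
from h import *
state()
arc(1.07,1.22,z=.0295,n=2)
```

```text
t 13.7 m(mm) [-107.9   68.8   29.8] phi 1.081 z [ 0.001 -0.002 -1.   ] F_m [-0.1 -1.6 -1. ] M [-0.39  0.72  0.08] w 0.0267 q [-0.28  0.48 -0.13  2.15  1.36  0.37 -1.4 ]
[[6.4, 0.0, 0.3, 0.1, -0.0, 3.7], [5.8, 0.2, 0.0, 0.0, -0.0, 4.3]]
```

arm_command(targets=[[6, 0.1, 0, 0.1, 0, 4], [5.8, 0.2, 0, 0, 0, 4.3]])

```text
clock: 13.85
position: [0.6187, 0.0693, 0.1264]
tool_rot: [2.951, -0.489, 0.132]
force: [-12.1, -2.6, -6.1]
grip_width: 0.026
```

Run:
```python
from h import *
state()
arc(1.23,1.38,z=.0295,n=2)
```

```text
t 13.8 m(mm) [-98.4  73.1  29.6] phi 1.234 z [-0.002 -0.002 -1.   ] F_m [-12.7  -5.6   0.3] M [-1.15  3.    0.08] w 0.0260 q [-0.28  0.48 -0.13  2.12  1.29  0.37 -1.48]
[[8.4, -0.2, 0.1, 0.1, 0.1, 4.1], [5.8, 0.2, -0.0, -0.0, 0.0, 4.3]]
```

Tangential force jumped to about 14 N (≈1.1 N m, well above the screw's 0.4), so this is likely the stop. One more push to confirm.

arm_command(targets=[[5, 0, 0, 0, 0, 0], [5, 0, 0, 0, 0, 0]])

```text
clock: 14.05
position: [0.6234, 0.0706, 0.1282]
tool_rot: [2.954, -0.482, 0.127]
force: [-18.7, 1.6, -6.8]
grip_width: 0.0266
```

Run:
```python
from h import *
state()
```

```text
t 14.1 m(mm) [-93.9  75.5  29. ] phi 1.237 z [-0.009 -0.005 -1.   ] F_m [-19.4  -3.1   3.3] M [-0.67  4.56 -0.01] w 0.0266 q [-0.26  0.48 -0.14  2.1   1.23  0.38 -1.42]
```

arm_command(targets=[[5, 0, 0, 0.3, 0, 1], [5, 0, 0, 0.3, 0, 1]])

```text
clock: 14.25
position: [0.6263, 0.0714, 0.1285]
tool_rot: [2.983, -0.478, 0.086]
force: [-21.9, -0.2, -6.7]
grip_width: 0.0269
```

Run:
```python
from h import *
state()
f,xy=look('r3.png')
```

```text
t 14.2 m(mm) [-91.4  77.   28. ] phi 1.273 z [-0.022  0.001 -1.   ] F_m [-21.6  -5.6   4.8] M [-1.31  4.97  0.1 ] w 0.0269 q [-0.24  0.48 -0.16  2.08  1.18  0.38 -1.39]
orange n 8231
```

View pics/r3.png

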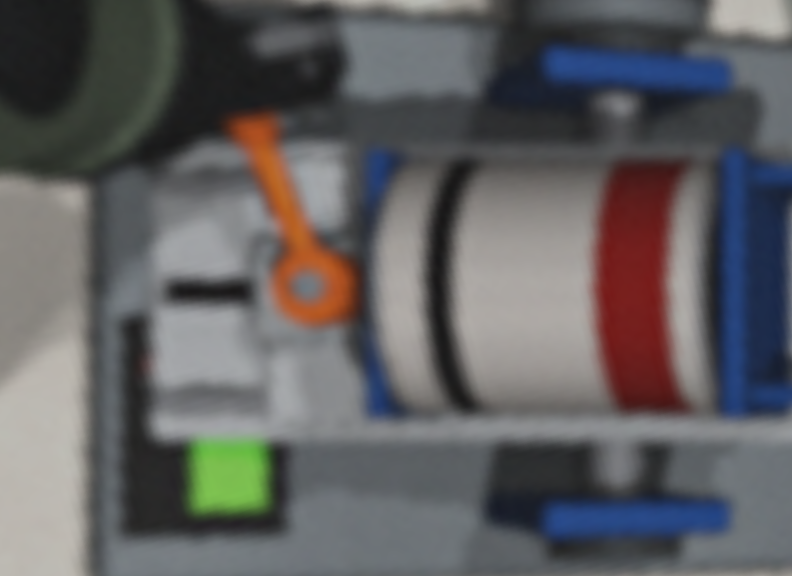

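The crop shows the lever at about 1.22 rad (hub (312,286), arm at (255,130)) and the tin still snug. Total turn is ≈2.7 rad and the force is over 20 N without further lever motion, so it is at its stop. Now unload, open and withdraw straight along the axis.

arm_command(targets=[[-3, -1, 0, -0.6, 0, 0], [-2, 0, 0, -0.6, 0, 0], [0, 0, 0, 0, 0, 0], [0, 0, 0, 0, 0, 0]], grip=52)

```text
clock: 14.7
position: [0.6204, 0.0709, 0.1251]
tool_rot: [2.961, -0.475, 0.081]
force: [-1.5, -1.4, -2.0]
grip_width: 0.0444
```

Run:
```python
from h import *
state()
rows([lv(1.22,.03)])
```

```text
t 14.7 m(mm) [-98.   75.1  27.9] phi 1.277 z [-0.018 -0.023 -1.   ] F_m [-2.  -1.8 -1.2] M [-0.45  0.96  0.03] w 0.0444 q [-0.27  0.49 -0.14  2.09  1.2   0.41 -1.44]
[[0.8, 1.4, -2.1, 0.9, 1.4, -3.2]]
```

arm_command(targets=[[0.5, 1, -1, 0.9, 1.4, -3], [0, 0, 0, 0, 0, 0]])

```text
clock: 14.9
position: [0.6206, 0.0711, 0.1266]
tool_rot: [2.949, -0.49, 0.146]
force: [-1.9, -3.0, -2.2]
grip_width: 0.0445
```

Run:
```python
from h import *
state()
rows([lv(1.22,.10)],v=12)
```

```text
t 14.9 m(mm) [-97.1  75.3  29. ] phi 1.223 z [ 0.     0.002 -1.   ] F_m [-2.  -3.4 -1.4] M [-0.6   0.97  0.03] w 0.0445 q [-0.28  0.48 -0.12  2.12  1.29  0.37 -1.47]
[[-0.0, 0.2, -11.8, -0.0, -0.0, -0.0], [-0.0, 0.2, -11.8, -0.0, -0.0, -0.0], [-0.0, 0.2, -11.8, -0.0, -0.0, -0.0], [-0.0, 0.2, -11.8, -0.0, -0.0, -0.0], [-0.0, 0.2, -11.8, -0.0, -0.0, -0.0], [-0.0, 0.2, -11.8, -0.0, -0.0, -0.0]]
```

arm_command(targets=[[-4, 0, 0, 0, 0, 0], [0, 0, 0, 0, 0, 0], [0, 0, 0, 0, 0, 0]])

```text
clock: 15.2
position: [0.618, 0.0709, 0.1254]
tool_rot: [2.95, -0.492, 0.142]
force: [-0.1, -0.6, -0.1]
grip_width: 0.0446
```

Run:
```python
from h import *
state()
o,p,R=cur()
for n in('top','scene'):
    f=grab(n); C=(cloud(f)-p)@R; hsv=cv2.cvtColor(f['color'],cv2.COLOR_RGB2HSV)
    ok=(f['depth']>0)
    org=(cv2.inRange(hsv,(6,140,80),(22,255,255))>0)&ok&(abs(C[...,0])<.08)&(abs(C[...,1])<.15)&(abs(C[...,2])<.08)
    for a in(-.02,0,.02,.04,.06,.08):
        q=C[org&(C[...,1]>=a)&(C[...,1]<a+.02)]
        if len(q): print(n,'lever y',a,len(q),'x',np.percentile(q[:,0],[5,50,95]).round(4),'z',np.median(q[:,2]).round(4))
    q=C[ok&(hsv[...,2]<90)&(abs(C[...,0])<.06)&(abs(C[...,1])<.03)&(C[...,2]>-.06)&(C[...,2]<.0)]
    print(n,'finger',len(q),np.percentile(q,[3,50,97],axis=0).round(3).tolist() if len(q) else '')
```

```text
t 15.2 m(mm) [-99.9  74.5  29.3] phi 1.226 z [ 0.001  0.002 -1.   ] F_m [-0.  -0.6 -0.1] M [-0.06  0.64  0.01] w 0.0446 q [-0.29  0.48 -0.12  2.12  1.31  0.36 -1.5 ]
top lever y 0 30 x [-0.016  -0.0081 -0.0021] z -0.0415
top lever y 0.02 21 x [-0.0098 -0.0058 -0.0013] z -0.036
top lever y 0.04 21 x [-0.0065 -0.001   0.0034] z -0.0323
top lever y 0.06 39 x [-0.0117  0.0039  0.0172] z -0.0308
top lever y 0.08 35 x [-0.008   0.0074  0.0165] z -0.0312
top finger 23 [[-0.026, 0.002, -0.054], [0.023, 0.01, -0.042], [0.034, 0.012, -0.029]]
scene finger 50 [[-0.034, -0.011, -0.059], [-0.024, 0.007, -0.053], [0.035, 0.014, -0.041]]
```

Free now. The lever sprang back to about 1.05 rad (play and give), and its hub top measures 60 mm over the bed, so it is dropped in. Withdrawing.

arm_command(targets=[[0, 0, -12, 0, 0, 0], [0, 0, -12, 0, 0, 0], [0, 0, -15, 0, 0, 0], [0, 0, -20, 0, 0, 0], [0, -10, -30, 0, 0, 0], [0, -20, -30, 0, 0, 0], [-20, -20, -20, 0, 0, 0], [-30, 0, 0, 0, 0, 0]])

```text
clock: 16.1
position: [0.504, 0.1341, 0.2193]
tool_rot: [2.954, -0.494, 0.135]
force: [1.7, -0.1, -1.8]
grip_width: 0.0448
```

Run:
```python
from h import *
state()
f,xy=look('r4.png')
c=np.array([-70,.8]); d=xy-c; r=np.hypot(*d.T); k=(r>55)&(r<100)
print('phi',np.median(np.arctan2(d[k,1],-d[k,0])),'rmax',r.max())
for n in('top','scene'):
    g=grab(n);M=toM(cloud(g),P0);hsv=cv2.cvtColor(g['color'],cv2.COLOR_RGB2HSV)
    org=(cv2.inRange(hsv,(6,140,80),(22,255,255))>0)&(g['depth']>0)&(abs(M[...,0]+.08)<.08)&(abs(M[...,1]-.03)<.08)&(M[...,2]>.03)
    q=M[org];rr=np.hypot(q[:,0]+.07,q[:,1])
    for lo,hi in((0,.017),(.06,.1)):
        s=q[(rr>lo)&(rr<hi)]
        if len(s): print(n,lo,len(s),np.percentile(s[:,2],[20,50,80]).round(4),s.mean(0).round(4))
    b=(cv2.inRange(hsv,(95,120,40),(125,255,255))>0)&(g['depth']>0)&(M[...,0]>-.12)&(M[...,0]<-.01)&(abs(M[...,1])<.06)&(M[...,2]>.04)
    if b.any(): print(n,'plate x',np.percentile(M[b][:,0],[2,50,98]).round(4))
```

```text
t 16.1 m(mm) [-162.2  107.3  173.7] phi 1.232 z [ 0.002  0.003 -1.   ] F_m [ 0.5  0.3 -2.4] M [-0.02  0.58 -0.01] w 0.0448 q [-0.37  0.2  -0.31  2.23  0.94  0.59 -1.35]
orange n 10313
phi 0.9502529479151114 rmax 99.61809574570275
top 0 68 [0.0578 0.0594 0.0619] [-0.068   0.001   0.0594]
top 0.06 61 [0.0677 0.0722 0.0749] [-0.1121  0.0645  0.0716]
top plate x [-0.0342 -0.0308 -0.0276]
scene plate x [-0.0287 -0.0278 -0.0248]
```

View pics/r4.png

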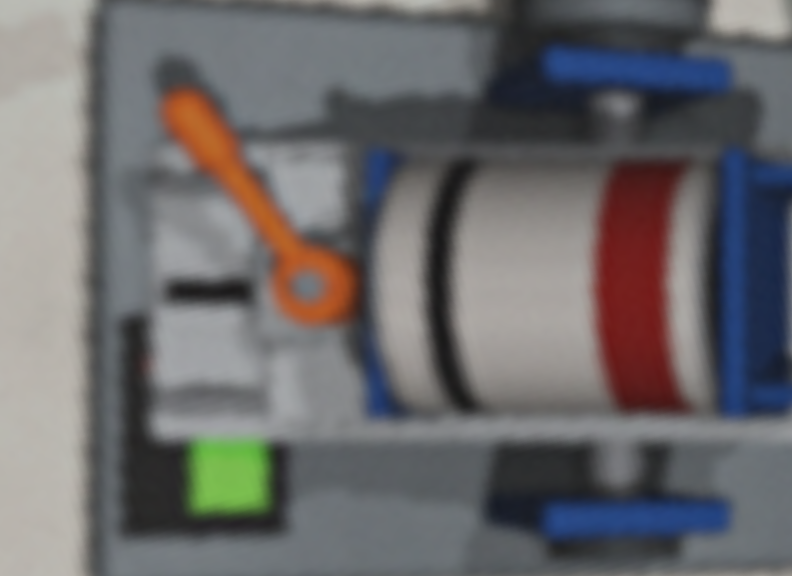

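The final crop shows the lever free at about 0.96 rad (hub (312,286), tip (180,105)) and dropped in, with its hub top at 59 mm. The tin is gapless between the plates at columns ~385 and ~725. Quick check of the other objects, then I hand in.

Run:
```python
from h import *
a=cv2.imread('pics/s0.png');f=grab('scene')
b=cv2.cvtColor(f['color'],cv2.COLOR_RGB2BGR)
for n,(x0,x1,y0,y1) in dict(bottle=(325,350,112,168),toner=(182,218,295,338),mixing=(220,262,310,360),yellow=(280,355,322,392)).items():
    A=cv2.cvtColor(a[y0:y1,x0:x1],cv2.COLOR_BGR2GRAY).astype(np.float32);B=cv2.cvtColor(b[y0:y1,x0:x1],cv2.COLOR_BGR2GRAY).astype(np.float32)
    print(n,'shift px',np.round(cv2.phaseCorrelate(A,B)[0],2),'mean diff',abs(A-B).mean().round(1))
state(); print(bot.job_done())
```

```text
bottle shift px [0.53 0.1 ] mean diff 2.6
toner shift px [0.02 0.52] mean diff 3.4
mixing shift px [ 0.47 -0.03] mean diff 2.2
yellow shift px [0.46 0.  ] mean diff 3.3
t 16.3 m(mm) [-162.6  104.4  171.6] phi 1.232 z [-0.001 -0.001 -1.   ] F_m [ 0.1  0.1 -0.6] M [-0.03  0.54 -0.01] w 0.0446 q [-0.37  0.2  -0.31  2.23  0.94  0.59 -1.34]
the job is handed in; nothing more can be done
None
```

The paint tin is clamped and the job is handed in at about 16 s. The one thing I inferred rather than measured directly is that the screw is exactly at its stop.

**What I did**
- **Pressure plate:** I pushed it up the cradle until it stopped dead. The force rose from about 19 N to 36 N with no further movement.
- **Lever:** I turned it clockwise to about 1.7 rad, lifted it 10 mm and swung it back 4 serrations. I then let it drop in and turned it on until the resistance went far above the screw's own friction (over 20 N at the grip, about 1.7 N m).

**Last checks**
- **Tin:** in the final picture it sits between the two plates with no visible gap.
- **Lever seating:** the hub top is about 59 mm above the bed, where 60 mm means dropped in.
- **Other objects:** the bottle, the mixing tin, the toner tin and the yellow tin show at most 0.5 pixel of shift between pictures.
- **Robot:** it is clear of everything, with no contact force.

**What disagreed**
- **Fingertips:** both cameras showed them about 22–24 mm behind the reported tool point, although the text says 17 mm ahead. I corrected for this before gripping.
- **Mixer position:** my fit was about 3 mm off along the slope, and I allowed for it.
- **Lever spring-back:** it went from about 1.22 rad under load to about 0.96 rad when released, more than the stated 0.1 rad of play and give. I took this as elastic give at the stop and did not push again to confirm.

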